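Put the remote away in the roll-top console and shut it up

ROBOT

A 6-joint arm with a two-finger parallel gripper is mounted at the origin on the work surface. World frame = base frame: x ahead of the robot, y to its left, z up, the work surface at z = 0. Lengths are in mm, angles in degrees, forces in N, time in s.
With the tool pointing down it reaches from about 300 to 850 mm from the base axis. Payload 4.2 kg.
Tool frame: the origin (TCP) lies midway between the tips of the shut fingers; the grasp point (between the pads) lies 19 mm behind it; z points along the fingers, x is the direction in which the jaws open and shut, and the axes are right-handed (so a half turn about z gives the same grasp; the last joint's range is limited). The gripper opens to 91 mm and grips with 3 to 60 N. Pads are 32 mm wide; open, the fingers measure 118 mm over their backs; the gripper's body (76 mm by 178 mm) begins 60 mm behind the grasp point.
Start: joints at [70.015, 18.312, 89.639, -0, 72.044, -1.146], TCP at [185.675, 544.215, 193.476] pointing down, gripper open.
Joint ranges: [-177.97, 177.97], [-48.28, 115.42], [12.27, 149.76], [-77.06, 257.06], [2.81, 150.46], [-146.56, 146.56]. Speed limits (degrees/s): [147.25, 147.25, 180, 180, 180, 180].

INTERFACE

Orientations are given as [roll, pitch, yaw] about the fixed x, y, z axes, in that order (R = Rz(yaw) Ry(pitch) Rx(roll)).
In Python, from workcell import env gives the robot as it stands. The module is installed in compiled form; this text tells all that it offers.
- The arm moves only by the tool drive_tool, never from a script. Its argument "series" is a list of rows, each a list of 3 entries, a list of its own where there are three numbers: the closure, from 0 (fully open) to 1 (shut), then the shift along the tool's x, y, z in mm, then the turn, a rotation vector about the tool's x, y, z in rad. In form: [[gripper, [dx, dy, dz], [rx, ry, rz]], ...]. A call has exactly 5 rows; each row is the pose to reach, as a shift and turn from the pose commanded when the call began, along the tool's axes at that moment; what a row does not reach only later rows make up. A row lasts 1/10 s, in which the tool goes at most 50 mm and 8.59 degrees, less where a joint would pass 70% of its speed; a pose out of reach is approached as far as the arm can. A call with a gripper value outside its range is refused whole. The fingers move at their own pace and stop on an object; "squeeze" is the grip in N (left out, the last holds). Time passes only in rows, so rows that repeat a pose let the fingers close, or fill a call up. It gives the time, the measured TCP pose, the force and the opening at its end, in the units of the state.
- env.state(): the state, without advancing time (a new reading comes with each control period).
- env.grab_frame(name): name is "scene" or "top"; returns a dict with "image" (384x512x3 uint8, red, green, blue), "K" (3x3 intrinsics, pixels), "k1" (the pictures are not rectified: a ray, as slopes to the right and down, at radius r is drawn at 1 + k1 r^2 times it, then the intrinsics apply), "origin" and "orientation" of the camera in the world. Camera axes: x right, y down, z forward; pixel columns grow to the right and rows downward; lengths in mm; the calibration is good to about 2 mm. A picture is of the moment at which its call begins. There is no depth.
- env.job_done(): hands the job in, once; it reports no verdict.
The state is a dict: "time_s": time; "qpos": joint angles; "qvel": joint speeds; "effort": joint torques, N m; "ee_pos": TCP position; "ee_rot": TCP orientation; "force": force on the tool from outside, world axes, zero at the start; "torque": the same for the moment, N m; "gripper_width": finger opening in mm.
Only numpy, scipy, OpenCV 4.12 (cv2) and the standard library are available. Lean on these libraries where they do the work, as an engineer would, in place of code of your own. Each camera call takes 0.05 s, during which the arm holds its last target.

TASK

Tidy up the ash console: roll its tambour cover up until the compartment is wide open, and lay the purple remote control down flat, buttons up, inside the compartment without dropping it. Then roll the cover all the way down again over the remote, push the drawer underneath fully home, and leave the other things on the table where they stand.

Things in the scene. Friction and masses are not known exactly. Their poses are not given: they have to be found in the camera images.
- console: ash roll-top console fixed on the table: 330 mm wide (its y), 320 deep (its x), 260 high. Origin: centre of its underside; x points to its back, z up; its front (-x) faces roughly to the robot. Each end is a 13 mm cheek with a half-round top of radius 160 mm. A fixed rear hood (outer radius 159 mm about the track axis) covers the back half, from x = +35 mm (just behind the top) down to the back
- track_axis (a point): centre of the tambour cover's round track, midway between the cheeks: console x = 0, y = 0, z = 100 mm. The track is a circle about the level line through this point along the console's y
- compartment (a point): middle of the flat compartment floor, console x = 0, y = 0, z = 92 mm. The compartment is 304 mm wide (console y) between the cheeks; at the floor it reaches from x = -138 mm (inside of the shut cover) to x = +125 mm, with no sill at the front. With the cover fully open it is open to the front and, from x = -138 to +5 mm, to above
- cover (a joint): roll angle of the tambour cover, a curtain of ash slats of outer radius 149 mm in the round track: 0 = fully down (shut); grows as its front edge is rolled up and back; 1.66 rad = fully open, the curtain then lies inside the rear hood. It has friction and stays where it is left; 2 to 6 N at the pull tab move it
- pull_tab (a point): middle of the dark brown wooden pull tab on the cover's front rail; moves with the cover. Tab: 60 mm wide (console y), 14 mm thick, sticking straight out from the curtain, from radius 147 to 183 mm about the track axis (this point at 165). At cover angle q it points to the front and 0.10 + q rad above level. Push it up from below, press it down from above, or pinch its 60 mm width
- drawer (a joint): how far the drawer under the compartment is pulled out, in m: 0 = fully home, its front flush with the cheeks; grows to the front (console -x). Friction about 2 N, it stays where it is left
- drawer_front (a point): centre of the outer face of the drawer front (a plain upright panel 300 mm wide, from 11 to 73 mm above the table, 14 mm thick); moves with the drawer. With the drawer home it lies at x = -160 mm in the console's frame
- remote: the purple plastic remote control lying flat on the table: 165 mm long (its x), 46 mm wide (its y), 24 mm high, about 140 g. Origin: centre of its underside, z up
- pillbox: bystander: closed stainless steel pillbox with hinged lid, 97 x 64 x 28 mm. Origin: centre of its underside
- cactus: bystander: ceramic cactus ornament in a white pot, 80 mm across, 160 mm high. Origin: centre of its underside
- acrylic: bystander: pale frosted acrylic block, 90 x 60 x 45 mm. Origin: centre of its underside
- coaster: bystander: round wooden coaster, 100 mm across, 9 mm high. Origin: centre of its underside
There are look-alikes about, which are no part of the job. Of the things that look like the remote, take the one that is farthest to the robot's left at the start.

How it is judged (in metres and radians):
On the way, in this order (a step that is already met when the one before it is completed fails the run):
1. the tambour cover is rolled up at least 1.1 rad (two thirds) (value of joint cover above 1.1 rad), for 0.1 s.
2. the remote is brought down to within 20 mm of the compartment floor while the gripper still touches it (not dropped in) (x of remote in the frame of console between -0.125 and 0.11 m and y of remote in the frame of console between -0.14 and 0.14 m and z of remote in the frame of console between 0.085 and 0.112 m and contact force between the fingers and remote above 0.3 N), for 0.05 s.
At the end, for the whole second after the job is handed in: The tambour cover is fully down (within 0.04 rad, 6 mm at its edge), the drawer is home (within 5 mm), and the remote lies flat and at rest, right way up, on the compartment floor between the cheeks, under the shut cover (value of joint cover below 0.04 rad and value of joint drawer below 0.005 m and x of remote in the frame of console between -0.125 and 0.11 m and y of remote in the frame of console between -0.14 and 0.14 m and z of remote in the frame of console between 0.085 and 0.102 m and angle between remote's own z axis and vertical below 0.15 rad and linear speed of remote below 0.03 m/s); the robot touches nothing.
It fails at once if the pillbox is shifted by more than 30 mm (distance of pillbox from where it was at the start of the episode above 0.03 m).
It fails at once if the cactus is shifted by more than 30 mm or tipped over (distance of cactus from where it was at the start of the episode above 0.03 m or angle between cactus's own z axis and vertical above 0.5 rad).
It fails at once if the acrylic block is shifted by more than 30 mm (distance of acrylic from where it was at the start of the episode above 0.03 m).
It fails at once if the coaster is shifted by more than 30 mm (distance of coaster from where it was at the start of the episode above 0.03 m).
It also fails if it takes over 69 s, if anything falls off the work surface, if the arm or the gripper's body presses on something with over 40 N, if the wrist force passes 120 N, or if a joint passes its speed limit or range.

## Working session

There is one attempt and no reset: what is moved stays moved. The work goes in short steps, Python scripts to look and compute and a tool call to move; the robot and the scene stay as the last step left them, time stands still between calls to the robot, and variables do not carry over. Pictures are saved under pics/ and viewed, and the job is handed in when it is done.

Besides the shell and the picture viewer there is one more tool, called after "Emit:" as name(argument=value, ...), one argument or row to a line, values as JSON. drive_tool: Moves the arm, as the interface text tells. Its arguments: {"type":"object","properties":{"series":{"type":"array","items":{"type":"array"}},"squeeze":{"type":"number"}},"required":["series"]}

```bash
mkdir -p pics
cat > h.py <<'E'
import numpy as np, cv2
from scipy.spatial.transform import Rotation as R
from workcell import env
def grab(n,save=None):
    f=env.grab_frame(n)
    if save: cv2.imwrite(f'pics/{save}.png',cv2.cvtColor(f['image'],cv2.COLOR_RGB2BGR))
    return f
E
python3 - <<'E'
from h import *
s=env.state();print(s)
for n in('scene','top'):
    f=grab(n,n+'0'); np.save(f'pics/{n}0.npy',f,allow_pickle=True)
    print({k:v for k,v in f.items() if k!='image'})
E
```

```text
{'time_s': 0.0, 'qpos': array([ 7.00132814e+01,  1.83510823e+01,  8.97070341e+01,  1.26292366e-03,
        7.20437486e+01, -1.14772112e+00]), 'qvel': array([-0.00300805,  0.06615657,  0.00332792,  0.04133114,  0.09951697,
       -0.06345512]), 'effort': array([ 1.29083099e-03, -4.12456656e+01, -2.31976014e+01,  7.28784339e-02,
        4.55361174e-02, -1.49941784e-04]), 'ee_pos': array([185.49515049, 543.67857961, 192.62166429]), 'ee_rot': array([-1.79996759e+02,  1.01820468e-01,  7.11606150e+01]), 'force': array([-0.03306164,  0.60255003, -0.34438692]), 'torque': array([-0.01911681, -0.04295432,  0.03132388]), 'gripper_width': 91.01706278407865}
{'K': array([[382.10102198,   0.        , 262.96092738],
       [  0.        , 382.10102198, 190.73414358],
       [  0.        ,   0.        ,   1.        ]]), 'k1': -0.12833287095581947, 'origin': array([ 285.47635707, -482.34109598, 1454.43146708]), 'orientation': array([-161.89122125,    0.41075295,  -34.46989639])}
{'K': array([[412.66988361,   0.        , 259.70978009],
       [  0.        , 412.66988361, 192.35076023],
       [  0.        ,   0.        ,   1.        ]]), 'k1': 0.042676186912695646, 'origin': array([ 429.52994912, -135.07238725, 1404.97079964]), 'orientation': array([-176.31494844,    0.81128255,  -88.55830248])}
```

View pics/scene0.png

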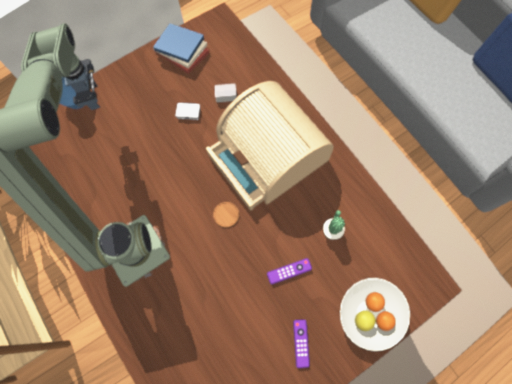

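View pics/top0.png

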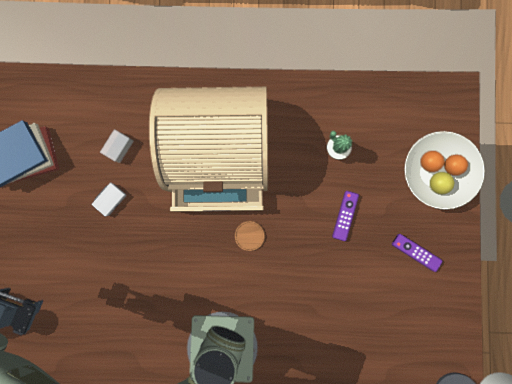

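The top view puts +x up and +y to the left. There are two purple look-alikes, at top pixels (346,216) and (417,252). The first lies farther left (larger y), so it should be the one meant. I'll confirm this with a crop and measure.

```bash
cat >> h.py <<'E'
def rays(f,px):
    px=np.atleast_2d(np.array(px,float)).reshape(-1,1,2)
    # distortion k1 : r_d = r(1+k1 r^2) -> cv2 model
    n=cv2.undistortPoints(px,f['K'],np.array([f['k1'],0,0,0,0.]),None,None,criteria=(3,50,1e-9)) if False else cv2.undistortPoints(px,f['K'],np.array([f['k1'],0,0,0.]))
    d=np.c_[n.reshape(-1,2),np.ones(len(px))]
    return R.from_euler('xyz',f['orientation'],degrees=True).apply(d)
def onz(f,px,z):
    d=rays(f,px);o=np.array(f['origin'])
    return o+d*((z-o[2])/d[:,2])[:,None]
def proj(f,P):
    P=np.atleast_2d(P); M=R.from_euler('xyz',f['orientation'],degrees=True).as_matrix()
    p=(P-f['origin'])@M
    n=p[:,:2]/p[:,2:]; r2=(n**2).sum(1,keepdims=True); n=n*(1+f['k1']*r2)
    return n*[f['K'][0,0],f['K'][1,1]]+f['K'][:2,2]
def tri(f1,p1,f2,p2):
    d1=rays(f1,p1)[0];d2=rays(f2,p2)[0];A=np.c_[d1,-d2];t=np.linalg.lstsq(A,np.array(f2['origin'])-f1['origin'],rcond=None)[0]
    a=f1['origin']+t[0]*d1;b=f2['origin']+t[1]*d2
    return (a+b)/2,np.linalg.norm(a-b)
E
python3 - <<'E'
from h import *
T=np.load('pics/top0.npy',allow_pickle=True).item();S=np.load('pics/scene0.npy',allow_pickle=True).item()
for n,f in(('top',T),('scene',S)):
    im=f['image'];h=cv2.cvtColor(im,cv2.COLOR_RGB2HSV)
    m=cv2.inRange(h,(130,90,60),(160,255,255)); m=cv2.morphologyEx(m,cv2.MORPH_CLOSE,np.ones((5,5)))
    cs,_=cv2.findContours(m,0,2)
    for c in cs:
        if cv2.contourArea(c)<100: continue
        w=onz(f,c.reshape(-1,2),20)[:,:2]
        r=cv2.minAreaRect(w.astype(np.float32));print(n,cv2.boundingRect(c),[np.round(a,1) for a in r])
    # other things
im=cv2.cvtColor(T['image'],cv2.COLOR_RGB2BGR)
cv2.imwrite('pics/cr1.png',cv2.resize(im[180:280,320:460],None,fx=5,fy=5,interpolation=2))
cv2.imwrite('pics/cr2.png',cv2.resize(im[80:260,85:285],None,fx=4,fy=3.3,interpolation=2))
im=cv2.cvtColor(S['image'],cv2.COLOR_RGB2BGR)
cv2.imwrite('pics/cr3.png',cv2.resize(im[70:240,165:345],None,fx=4,fy=3.5,interpolation=2))
E
```

```text
top (392, 234, 50, 38) [array([ 333.7, -634.6]), array([168.6,  48.4]), np.float64(58.6)]
top (332, 191, 27, 50) [array([ 448. , -400.3]), array([ 50.4, 164.7]), np.float64(74.9)]
scene (293, 319, 17, 49) [array([ 330.8, -637.4]), array([167.7,  48.7]), np.float64(58.9)]
scene (267, 258, 45, 27) [array([ 445.6, -403.3]), array([ 49.8, 166.8]), np.float64(75.2)]
```

View pics/cr1.png

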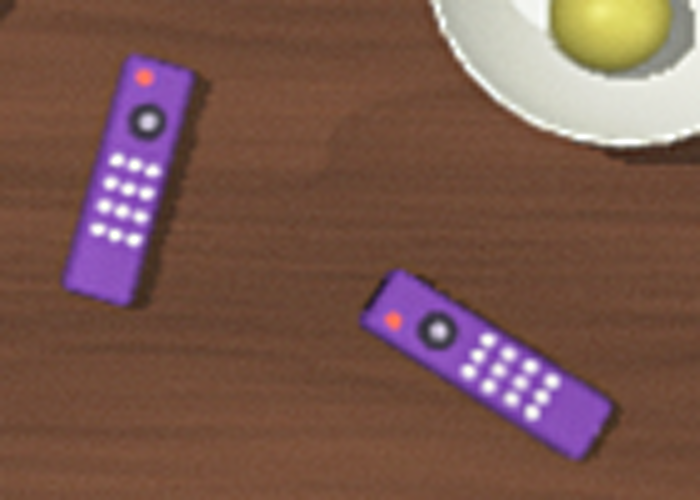

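View pics/cr2.png

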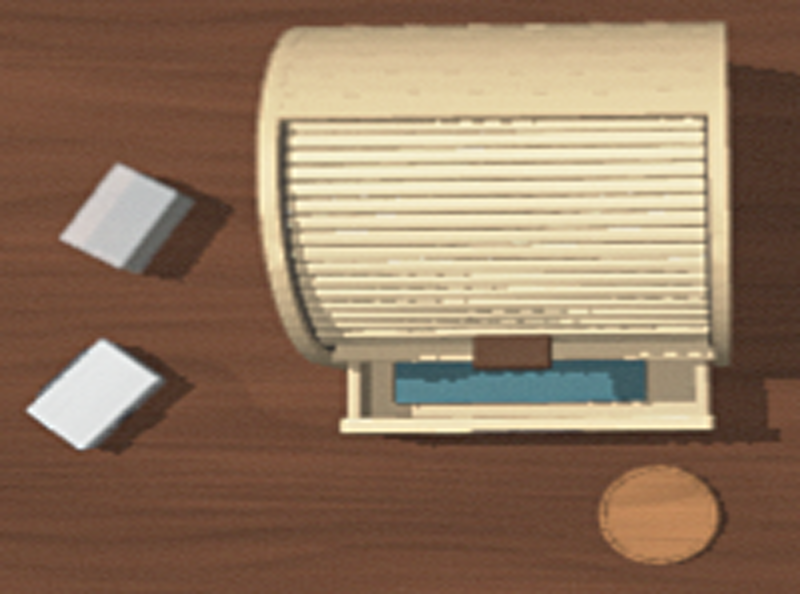

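View pics/cr3.png

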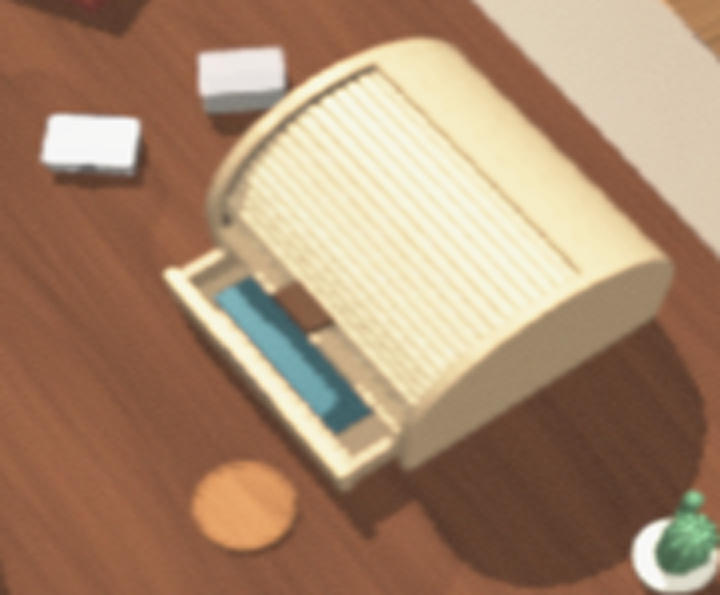

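Run:
```python
from h import *
T=np.load('pics/top0.npy',allow_pickle=True).item();S=np.load('pics/scene0.npy',allow_pickle=True).item()
c2=lambda u,v:(u/4+85-.4,v/3.3+80-.4)
c3=lambda u,v:(u/4+165-.4,v/3.5+70-.4)
L,Rr=onz(T,[c2(340,431),c2(713,430)],73);print('drawer top',L,Rr,np.linalg.norm(L-Rr),np.degrees(np.arctan2(L[1]-Rr[1],L[0]-Rr[0]))-90)
L,Rr=onz(T,[c2(281,118),c2(707,116)],255);print('hood edge',L,Rr,np.linalg.norm(L-Rr),np.degrees(np.arctan2(L[1]-Rr[1],L[0]-Rr[0]))-90)
L,Rr=onz(S,[c3(378,68),c3(578,270)],255);print('hood edge S',L,Rr,np.linalg.norm(L-Rr),np.degrees(np.arctan2(L[1]-Rr[1],L[0]-Rr[0]))-90)
L,Rr=onz(S,[c3(168,273),c3(342,480)],73);print('drawer S',L,Rr,np.linalg.norm(L-Rr),np.degrees(np.arctan2(L[1]-Rr[1],L[0]-Rr[0]))-90)
# tab front top corners top view (474,368),(551,368); scene (278,290)?(310,330)
print('tab tip', onz(T,[c2(474,368),c2(551,368)],125))
print('tab root', onz(T,[c2(474,337),c2(551,337)],125))
for n,f in(('T',T),('S',S)):
    h=cv2.cvtColor(f['image'],cv2.COLOR_RGB2HSV)
for a,px in(('pill?',(109,200)),('acr',(117,147)),('coaster',(250,236)),('cactus',(340,150))): print(a,onz(T,[px],30 if a!='coaster' else 9)[0])
```

```text
drawer top [450.01241944 175.38810459  73.        ] [ 458.35818179 -125.61175993   73.        ] 301.11554292392685 1.5882215753558455
hood edge [713.86927489 184.7217712  255.        ] [ 722.68782702 -116.03640091  255.        ] 300.8874290363535 1.6794925076637526
hood edge S [710.13199065 176.3602167  255.        ] [ 721.24377546 -112.95513224  255.        ] 289.52865642339793 2.1994878742933963
drawer S [450.73851619 171.5056208   73.        ] [ 457.45862858 -129.00122496   73.        ] 300.58197593870943 1.2810686998201533
tab tip [[511.07243725  61.38666938 125.        ]
 [512.52524368   1.45662766 125.        ]]
tab root [[540.40478923  62.37913393 125.        ]
 [541.85352369   2.36246068 125.        ]]
pill? [479.84806872 388.28803944  30.        ]
acr [658.6244155  369.97889302  30.        ]
coaster [370.91933677 -84.0707009    9.        ]
cactus [ 666.00641554 -378.33710241   30.        ]
```

Run:
```python
from h import *
T=np.load('pics/top0.npy',allow_pickle=True).item();S=np.load('pics/scene0.npy',allow_pickle=True).item()
im=cv2.cvtColor(T['image'],cv2.COLOR_RGB2BGR)
cv2.imwrite('pics/d1.png',cv2.resize(im[175:220,160:275],None,fx=6.9,fy=6.9,interpolation=0))
im=cv2.cvtColor(S['image'],cv2.COLOR_RGB2BGR)
cv2.imwrite('pics/d2.png',cv2.resize(im[125:215,200:290],None,fx=6.6,fy=6.6,interpolation=0))
```

```text
(no output)
```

View pics/d1.png

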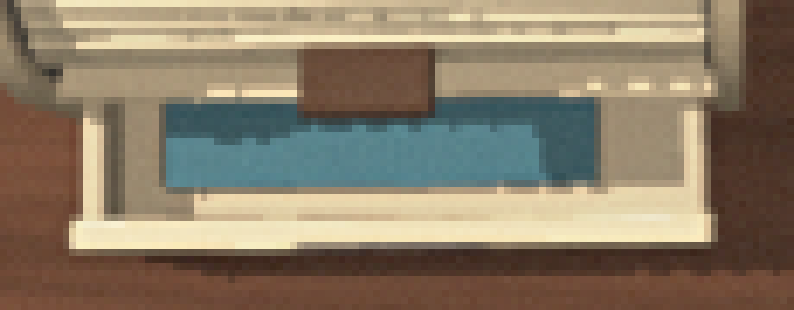

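View pics/d2.png

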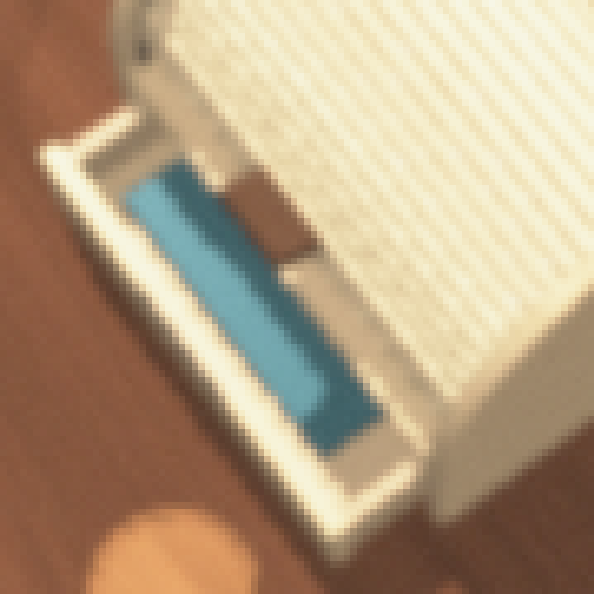

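Run:
```python
from h import *
T=np.load('pics/top0.npy',allow_pickle=True).item();S=np.load('pics/scene0.npy',allow_pickle=True).item()
a=lambda u,v:(u/6.9+160-.5,v/6.9+175-.5); b=lambda u,v:(u/6.6+200-.5,v/6.6+125-.5)
for n,p,q in(('tipL',(300,117),(218,190)),('tipR',(435,117),(278,264)),('rootR',(435,47),(322,245)),('rootL',(300,47),(260,168)),('drL',(70,246),(42,150)),('drR',(714,243),(332,545)),('cheekR',(745,105),(437,515))):
    print(n,tri(T,a(*p),S,b(*q)))
# hypothesis
for ox,oy,yaw,q in((683,32,1.6,0),(685,30,1.6,0),(683,32,1.6,.1)):
    c,s=np.cos(np.radians(yaw)),np.sin(np.radians(yaw))
    W=lambda x,y,z:np.array([ox+c*x-s*y,oy+s*x+c*y,z])
    t=.1+q
    tab=[W(-(r*np.cos(t)-7*np.sin(t)),y,100+r*np.sin(t)+7*np.cos(t)) for r,y in((183,30),(183,-30),(150,30),(150,-30))]
    P=np.array(tab+[W(35,152,255.1),W(35,-152,255.1),W(-160,165,100),W(-160,-165,100)])
    print(ox,oy,q);print(np.c_[proj(T,P),proj(S,P)].round(1))
```

```text
tipL (array([507.88057825,  56.85568618, 156.98768197]), np.float64(0.23239114008603878))
tipR (array([508.78676619,  -3.81129501, 168.31068045]), np.float64(0.18135858320748713))
rootR (array([5.40476410e+02, 1.92836352e-02, 1.44970219e+02]), np.float64(1.9334167315560487))
rootL (array([538.96342116,  60.86888904, 140.89853722]), np.float64(2.8404542232434173))
drL (array([449.9432055 , 176.30010125,  69.07970845]), np.float64(0.6703969962575235))
drR (array([ 458.57433573, -125.59429531,   56.74127347]), np.float64(1.6223703775614204))
cheekR (array([ 525.07405178, -138.22607413,   26.21362769]), np.float64(4.727906061029665))
683 32 0
[[204.4 194.4 231.7 157.6]
 [223.7 194.4 240.8 169.6]
 [204.6 184.  238.9 153.3]
 [223.8 183.9 248.  165.1]
 [154.8 115.4 258.6  86.9]
 [262.4 114.9 310.4 147.9]
 [163.1 188.3 217.4 131.8]
 [267.1 187.9 266.8 196.2]]
685 30 0
[[205.1 193.8 232.4 157.8]
 [224.4 193.7 241.5 169.7]
 [205.3 183.4 239.6 153.4]
 [224.5 183.3 248.7 165.2]
 [155.5 114.7 259.4  87. ]
 [263.1 114.2 311.2 148. ]
 [163.7 187.7 218.1 132. ]
 [267.7 187.3 267.5 196.4]]
683 32 0.1
[[203.5 193.  232.  155.2]
 [223.1 192.9 241.2 167.3]
 [203.9 182.6 239.2 151.3]
 [223.3 182.6 248.5 163.2]
 [154.8 115.4 258.6  86.9]
 [262.4 114.9 310.4 147.9]
 [163.1 188.3 217.4 131.8]
 [267.1 187.9 266.8 196.2]]
```

The crop confirms the choice. The remote at top (346,216) has its centre at about (447,-402) and its long axis at about -15°. It lies at y = -402, against -636 for the other, so it is the leftmost. The console origin is about (682,31) with yaw 1.6°. The cover is about 0.2 rad open at the start and the drawer about 68 mm out. Next I move above the tab.

Emit:
drive_tool(
  series=[
    [0,[-30,37,-10],[0,0,-0.07]],
    [0,[-60,75,-20],[0,0,-0.14]],
    [0,[-90,112,-30],[0,0,-0.21]],
    [0,[-120,150,-37],[0,0,-0.28]],
    [0,[-150,187,-37],[0,0,-0.356]],
  ],
  squeeze=15,
)

```text
time_s: 0.6
ee_pos: [315.2, 340.5, 231.2]
ee_rot: [179.9, -0.1, 91.8]
force: [0.1, -0.5, -0.4]
gripper_width: 91.4
```

Emit:
drive_tool(
  series=[
    [0,[-40,24,0],[0,0,0]],
    [0,[-80,48,0],[0,0,0]],
    [0,[-120,72,0],[0,0,0]],
    [0,[-160,96,0],[0,0,0]],
    [0,[-200,119,0],[0,0,0]],
  ],
)

```text
time_s: 1.1
ee_pos: [439.2, 143.3, 230.3]
ee_rot: [-180.0, -0.0, 91.6]
force: [1.3, 0.8, -0.7]
gripper_width: 91.0
```

Emit:
drive_tool(
  series=[
    [0,[-40,24,0],[0,0,0]],
    [0,[-80,48,0],[0,0,0]],
    [0,[-121,70,0],[0,0,0]],
    [0,[-121,70,0],[0,0,0]],
    [0,[-121,70,0],[0,0,0]],
  ],
)

```text
time_s: 1.6
ee_pos: [511.7, 25.5, 229.8]
ee_rot: [-179.9, -0.0, 91.4]
force: [-0.4, 0.5, -0.1]
gripper_width: 90.9
```

Run:
```python
from h import *
print(env.state()['ee_pos'],env.state()['ee_rot'])
T=grab('top','t1');S=grab('scene','s1')
im=np.hstack([cv2.resize(f['image'][a:a+130,b:b+130],(390,390),interpolation=2) for f,a,b in((T,130,140),(S,90,180))])
cv2.imwrite('pics/j1.png',im[:,:,::-1])
```

```text
[511.65513744  25.46107636 229.75047068] [-1.79899717e+02 -3.58416883e-02  9.14205333e+01]
```

View pics/j1.png

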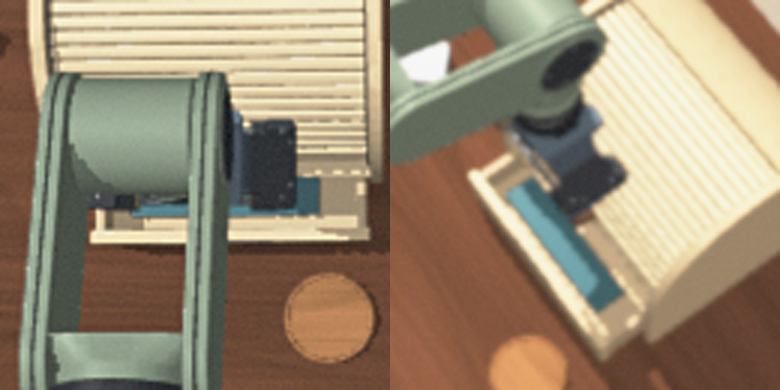

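The arm hides the tab, but the gripper's dark body is over the front rail. I'll descend carefully around the tab.

Emit:
drive_tool(
  series=[
    [0,[0,0,30],[0,0,0]],
    [0,[0,0,60],[0,0,0]],
    [0,[0,0,80],[0,0,0]],
    [0,[0,0,94],[0,0,0]],
    [0,[0,0,94],[0,0,0]],
  ],
)

```text
time_s: 2.2
ee_pos: [509.6, 27.6, 134.7]
ee_rot: [-179.7, -0.0, 91.7]
force: [-0.0, 0.1, -0.1]
gripper_width: 91.0
```

Emit:
drive_tool(
  series=[
    [0.5,[0,0,0],[0,0,0]],
    [0.8,[0,0,0],[0,0,0]],
    [1,[0,0,0],[0,0,0]],
    [1,[0,0,0],[0,0,0]],
    [1,[0,0,0],[0,0,0]],
  ],
  squeeze=12,
)

```text
time_s: 2.7
ee_pos: [512.2, 27.9, 137.1]
ee_rot: [179.9, -0.2, 91.5]
force: [0.1, 4.9, 1.4]
gripper_width: 59.9
```

Run:
```python
import numpy as np
t=np.linspace(.309,1.759,26)
p=np.c_[-177*np.cos(t),-177*np.sin(t)]
for c in range(5): print((p[5*c+1:5*c+6]-p[5*c]).round(1).tolist(),t[5*c+5].round(2))
```

```text
[[3.4, -9.7], [7.4, -19.2], [11.9, -28.4], [16.9, -37.3], [22.4, -46.0]] 0.6
[[6.0, -8.3], [12.5, -16.2], [19.5, -23.8], [26.9, -30.9], [34.6, -37.6]] 0.89
[[8.2, -6.2], [16.7, -12.0], [25.5, -17.2], [34.6, -22.0], [44.0, -26.2]] 1.18
[[9.6, -3.6], [19.4, -6.7], [29.3, -9.2], [39.4, -11.2], [49.6, -12.5]] 1.47
[[10.2, -0.7], [20.5, -0.9], [30.8, -0.5], [41.0, 0.6], [51.1, 2.2]] 1.76
```

Emit:
drive_tool(
  series=[
    [1,[0,3.4,-9.7],[0,0,0]],
    [1,[0,7.4,-19.2],[0,0,0]],
    [1,[0,11.9,-28.4],[0,0,0]],
    [1,[0,16.9,-37.3],[0,0,0]],
    [1,[0,22.4,-46],[0,0,0]],
  ],
)

```text
time_s: 3.2
ee_pos: [535.2, 28.7, 182.0]
ee_rot: [179.9, -0.2, 91.5]
force: [4.7, 6.0, -7.6]
gripper_width: 59.5
```

Emit:
drive_tool(
  series=[
    [1,[0,6,-8.3],[0,0,0]],
    [1,[0,12.5,-16.2],[0,0,0]],
    [1,[0,19.5,-23.8],[0,0,0]],
    [1,[0,26.9,-30.9],[0,0,0]],
    [1,[0,34.6,-37.6],[0,0,0]],
  ],
)

```text
time_s: 3.7
ee_pos: [569.3, 30.0, 218.8]
ee_rot: [-180.0, -0.3, 91.6]
force: [3.3, 5.6, -9.0]
gripper_width: 59.9
```

Emit:
drive_tool(
  series=[
    [1,[0,8.6,-5.5],[0,0,0]],
    [1,[0,17.3,-10.8],[0,0,0]],
    [1,[0,26.3,-15.5],[0,0,0]],
    [1,[0,35.2,-20],[0,0,0]],
    [1,[0,44.4,-24.2],[0,0,0]],
  ],
)

```text
time_s: 4.2
ee_pos: [612.4, 31.5, 243.6]
ee_rot: [-179.8, -0.3, 91.6]
force: [-1.2, 6.7, -4.0]
gripper_width: 59.4
```

Emit:
drive_tool(
  series=[
    [1,[0,9.6,-3.2],[0,0,0]],
    [1,[0,19.4,-6],[0,0,0]],
    [1,[0,29.3,-8.2],[0,0,0]],
    [1,[0,39.4,-10],[0,0,0]],
    [1,[0,49.6,-11.5],[0,0,0]],
  ],
)

```text
time_s: 4.7
ee_pos: [662.3, 33.4, 255.8]
ee_rot: [-179.9, -0.3, 91.6]
force: [-1.9, 6.7, -1.4]
gripper_width: 59.7
```

Emit:
drive_tool(
  series=[
    [1,[0,10.2,-0.7],[0,0,0]],
    [1,[0,20.5,-0.9],[0,0,0]],
    [1,[0,30.8,-0.5],[0,0,0]],
    [1,[0,40,0.6],[0,0,0]],
    [1,[0,48,1.8],[0,0,0]],
  ],
)

```text
time_s: 5.2
ee_pos: [710.8, 35.2, 254.3]
ee_rot: [-180.0, -0.4, 91.6]
force: [-1.1, 7.8, 2.4]
gripper_width: 59.3
```

Emit:
drive_tool(
  series=[
    [0.4,[0,0,0],[0,0,0]],
    [0,[0,0,0],[0,0,0]],
    [0,[0,0,-15],[0,0,0]],
    [0,[0,0,-50],[0,0,0]],
    [0,[0,-30,-60],[0,0,0]],
  ],
)

```text
time_s: 5.7
ee_pos: [684.0, 30.2, 315.9]
ee_rot: [179.7, 0.0, 91.5]
force: [1.1, 0.4, 0.3]
gripper_width: 88.8
```

Emit:
drive_tool(
  series=[
    [0.5,[0,-50,0],[0,0,0]],
    [1,[0,-100,0],[0,0,0]],
    [1,[0,-150,0],[0,0,0]],
    [1,[0,-200,0],[0,0,0]],
    [1,[0,-250,0],[0,0,0]],
  ],
)

```text
time_s: 6.2
ee_pos: [428.5, 23.4, 314.0]
ee_rot: [180.0, 0.0, 91.5]
force: [-0.0, 0.3, 0.6]
gripper_width: 54.4
```

Emit:
drive_tool(
  series=[
    [1,[0,-20,45],[0,0,0]],
    [1,[0,-22,95],[0,0,0]],
    [1,[0,-22,145],[0,0,0]],
    [1,[0,-22,195],[0,0,0]],
    [1,[0,-22,200],[0,0,0]],
  ],
)

```text
time_s: 6.7
ee_pos: [403.7, 22.8, 109.7]
ee_rot: [-179.3, 0.0, 91.6]
force: [-0.3, 0.2, 0.7]
gripper_width: 14.1
```

Run:
```python
from h import *
print(env.state()['ee_pos'],env.state()['ee_rot'],env.state()['gripper_width'])
T=grab('top','t2');S=grab('scene','s2')
im=np.hstack([cv2.resize(f['image'][a:a+180,b:b+180],(396,396),interpolation=2) for f,a,b in((T,80,120),(S,70,170))])
cv2.imwrite('pics/j2.png',im[:,:,::-1])
```

```text
[403.74967386  22.81845332 109.73414876] [-1.79313630e+02  2.45605882e-02  9.15520679e+01] 14.086970604785236
```

View pics/j2.png

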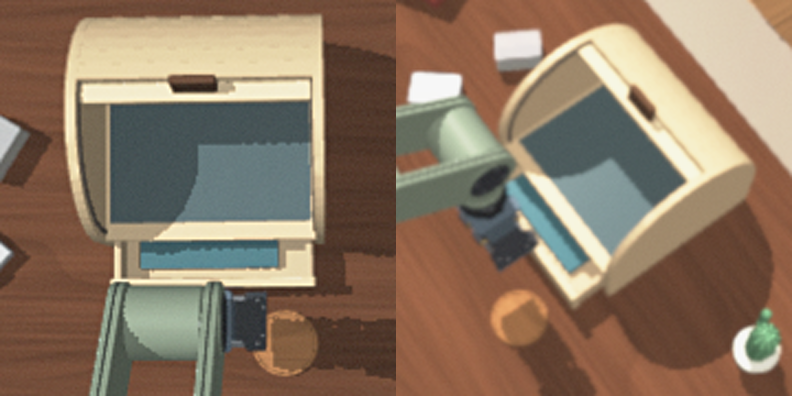

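The cover is wide open, with its tab at about (192,82) in the left panel, and the gripper is in front of the drawer. I'll lower and push the drawer home while the tab is out of the way.

Emit:
drive_tool(
  series=[
    [1,[0,0,30],[0,0,0]],
    [1,[0,0,59],[0,0,0]],
    [1,[0,0,59],[0,0,0]],
    [1,[0,10,59],[0,0,0]],
    [1,[0,20,59],[0,0,0]],
  ],
)

```text
time_s: 7.3
ee_pos: [432.4, 23.9, 57.5]
ee_rot: [179.7, -0.0, 91.6]
force: [-0.8, -0.3, 0.1]
gripper_width: 0.1
```

Emit:
drive_tool(
  series=[
    [1,[0,12,0],[0,0,0]],
    [1,[0,24,0],[0,0,0]],
    [1,[0,36,0],[0,0,0]],
    [1,[0,48,0],[0,0,0]],
    [1,[0,60,0],[0,0,0]],
  ],
)

```text
time_s: 7.8
ee_pos: [490.0, 25.6, 54.9]
ee_rot: [-180.0, -0.0, 91.6]
force: [0.8, 0.5, -0.2]
gripper_width: 0.8
```

Emit:
drive_tool(
  series=[
    [1,[0,4,0],[0,0,0]],
    [1,[0,8,0],[0,0,0]],
    [1,[0,12,0],[0,0,0]],
    [1,[0,15,0],[0,0,0]],
    [1,[0,18,0],[0,0,0]],
  ],
)

```text
time_s: 8.3
ee_pos: [503.7, 25.9, 54.6]
ee_rot: [-179.6, -0.0, 91.6]
force: [-9.3, -1.1, 8.0]
gripper_width: 0.4
```

Run:
```python
from h import *
s=env.state();print(s['ee_pos'],s['force'])
T=grab('top','t3');S=grab('scene','s3')
im=np.hstack([cv2.resize(f['image'][a:a+130,b:b+130],(396,396),interpolation=2) for f,a,b in((T,120,140),(S,100,180))])
cv2.imwrite('pics/j3.png',im[:,:,::-1])
print(env.state()['force'])
```

```text
[503.74238123  25.93641716  54.62699306] [-9.33143427 -1.13903251  8.00091555]
[-6.12282553 -0.50877127  4.23995624]
```

View pics/j3.png

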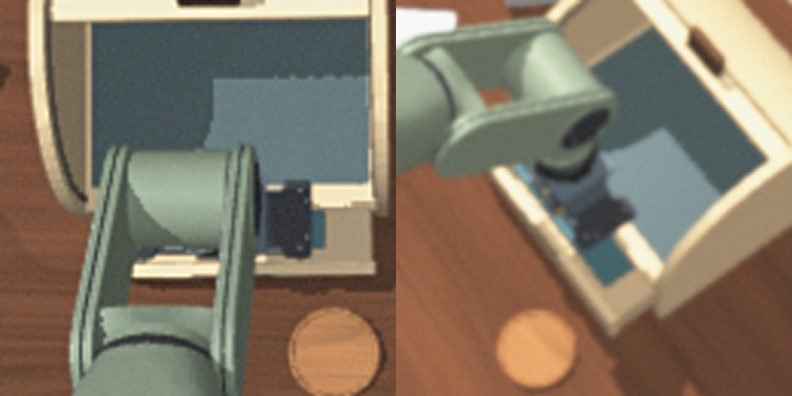

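Run:
```python
from h import *
T0=np.load('pics/top0.npy',allow_pickle=True).item();
a=cv2.imread('pics/t2.png')[150:230,150:290];b=cv2.imread('pics/t3.png')[150:230,150:290]
c=cv2.imread('pics/s2.png')[110:215,190:300];d=cv2.imread('pics/s3.png')[110:215,190:300]
r=lambda x:cv2.resize(x,(390,290),interpolation=cv2.INTER_NEAREST)
cv2.imwrite('pics/j4.png',np.vstack([np.hstack([r(a),r(b)]),np.hstack([r(c),r(d)])]))
print(proj(T0,[[504,26,54],[454,26,73],[522,26,73]]))
```

```text
[[217.06239525 194.9792834 ]
 [215.87637935 210.09404189]
 [216.55078379 189.09434325]]
```

View pics/j4.png

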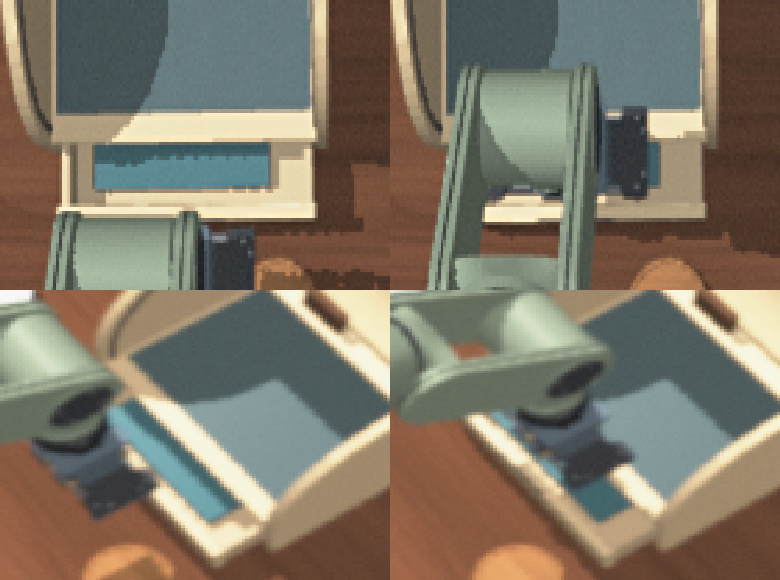

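The picture shows the drawer front still at row ~209, so it has not moved even though the tips are at x=504. I'll lift and look again before pushing any further.

Emit:
drive_tool(
  series=[
    [1,[0,-6,0],[0,0,0]],
    [1,[0,-6,-30],[0,0,0]],
    [1,[0,-6,-70],[0,0,0]],
    [1,[0,-50,-100],[0,0,0]],
    [1,[0,-100,-100],[0,0,0]],
  ],
)

```text
time_s: 8.9
ee_pos: [413.0, 23.4, 158.3]
ee_rot: [179.4, -0.0, 91.6]
force: [-1.0, 0.3, -0.2]
gripper_width: 0.3
```

Run:
```python
from h import *
s=env.state();print(s['ee_pos'],s['force'])
T=grab('top','t4');S=grab('scene','s4')
im=np.hstack([cv2.resize(f['image'][a:a+130,b:b+130],(396,396),interpolation=2) for f,a,b in((T,120,140),(S,100,180))])
cv2.imwrite('pics/j5.png',im[:,:,::-1])
```

```text
[412.97425688  23.43919747 158.33813295] [-1.02881262  0.27805416 -0.18591786]
```

View pics/j5.png

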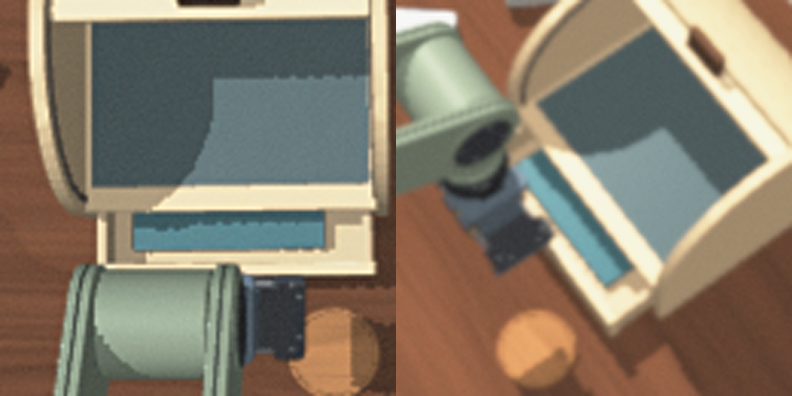

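Run:
```python
from h import *
S=np.load('pics/scene0.npy',allow_pickle=True).item();T=np.load('pics/top0.npy',allow_pickle=True).item()
for z in(73,55,40,11): print(z,proj(S,[[458.3,-125.6,z],[450,175.4,z]]).round(1).tolist(),proj(T,[[458.3,-125.6,z],[450,175.4,z]]).round(1).tolist())
im=cv2.imread('pics/s4.png')[100:215,190:290]
cv2.imwrite('pics/j6.png',cv2.resize(im[60:115],None,fx=8,fy=8,interpolation=cv2.INTER_NEAREST))
```

```text
73 [[249.8, 205.9], [205.9, 147.0]] [[262.8, 209.9], [169.6, 210.2]]
55 [[250.0, 207.2], [206.6, 148.8]] [[262.9, 210.0], [170.9, 210.3]]
40 [[250.1, 208.2], [207.1, 150.4]] [[262.9, 210.1], [171.9, 210.4]]
11 [[250.4, 210.2], [208.1, 153.2]] [[263.0, 210.3], [173.9, 210.6]]
```

View pics/j6.png

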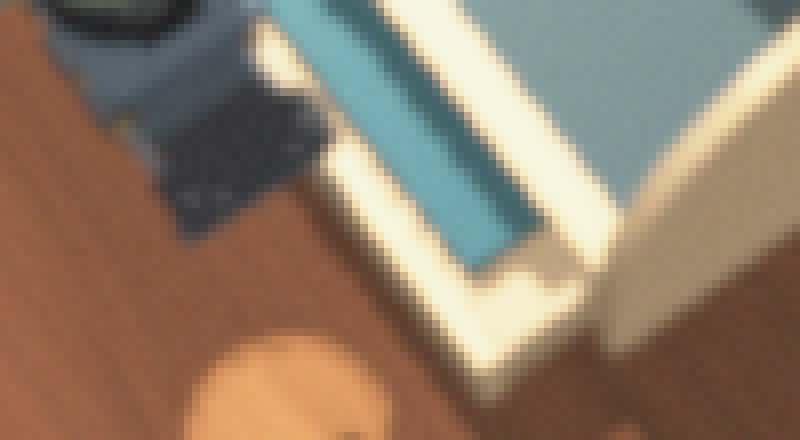

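Emit:
drive_tool(
  series=[
    [1,[0,0,40],[0,0,0]],
    [1,[0,0,80],[0,0,0]],
    [1,[0,0,115],[0,0,0]],
    [1,[0,0,123],[0,0,0]],
    [1,[0,0,123],[0,0,0]],
  ],
)

```text
time_s: 9.5
ee_pos: [409.2, 23.3, 31.2]
ee_rot: [-179.9, -0.0, 91.6]
force: [-0.1, -0.5, 0.4]
gripper_width: 0.5
```

Emit:
drive_tool(
  series=[
    [1,[0,8,0],[0,0,0]],
    [1,[0,16,0],[0,0,0]],
    [1,[0,24,0],[0,0,0]],
    [1,[0,32,0],[0,0,0]],
    [1,[0,40,0],[0,0,0]],
  ],
)

```text
time_s: 10.0
ee_pos: [450.0, 24.5, 32.2]
ee_rot: [-180.0, -0.0, 91.6]
force: [-2.3, 0.8, 1.2]
gripper_width: 0.5
```

Emit:
drive_tool(
  series=[
    [1,[0,4,0],[0,0,0]],
    [1,[0,8,0],[0,0,0]],
    [1,[0,12,0],[0,0,0]],
    [1,[0,16,0],[0,0,0]],
    [1,[0,20,0],[0,0,0]],
  ],
)

```text
time_s: 10.5
ee_pos: [469.7, 25.1, 31.8]
ee_rot: [-180.0, -0.0, 91.6]
force: [-2.1, 0.6, 1.4]
gripper_width: 0.5
```

Run:
```python
from h import *
s=env.state();print(s['ee_pos'],s['force'])
T=grab('top','t5');S=grab('scene','s5')
im=np.hstack([cv2.resize(f['image'][a:a+130,b:b+130],(396,396),interpolation=2) for f,a,b in((T,120,140),(S,100,180))])
cv2.imwrite('pics/j7.png',im[:,:,::-1])
```

```text
[469.66048778  25.1083166   31.76228453] [-2.11922114  0.59463463  1.35777453]
```

View pics/j7.png

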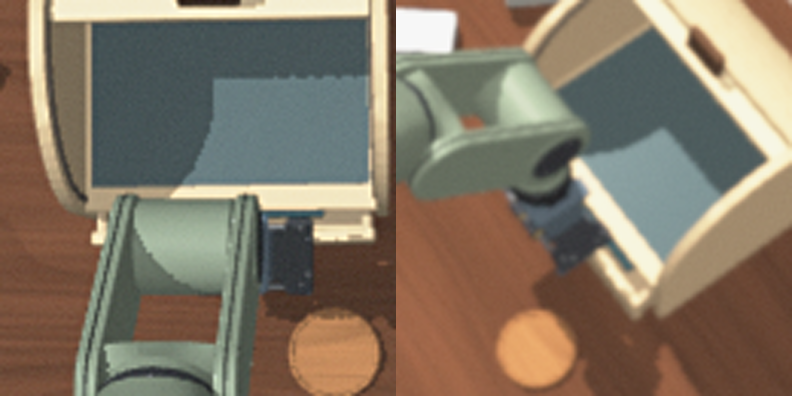

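At z=32 the drawer follows with about 2 N. The first push had gone over the panel. Continuing.

Emit:
drive_tool(
  series=[
    [1,[0,6,0],[0,0,0]],
    [1,[0,12,0],[0,0,0]],
    [1,[0,18,0],[0,0,0]],
    [1,[0,24,0],[0,0,0]],
    [1,[0,29,0],[0,0,0]],
  ],
)

```text
time_s: 11.1
ee_pos: [499.3, 25.9, 31.8]
ee_rot: [180.0, -0.0, 91.6]
force: [-2.3, 1.9, -0.7]
gripper_width: 0.2
```

Emit:
drive_tool(
  series=[
    [1,[0,2,0],[0,0,0]],
    [1,[0,4,0],[0,0,0]],
    [1,[0,5,0],[0,0,0]],
    [1,[0,6,0],[0,0,0]],
    [1,[0,7,0],[0,0,0]],
  ],
)

```text
time_s: 11.6
ee_pos: [501.7, 25.8, 31.7]
ee_rot: [-179.5, -0.0, 91.6]
force: [-11.2, 1.1, 8.5]
gripper_width: 0.7
```

Emit:
drive_tool(
  series=[
    [1,[0,1,0],[0,0,0]],
    [1,[0,2,0],[0,0,0]],
    [1,[0,3,0],[0,0,0]],
    [1,[0,4,0],[0,0,0]],
    [1,[0,4,0],[0,0,0]],
  ],
)

```text
time_s: 12.1
ee_pos: [501.5, 25.8, 31.4]
ee_rot: [-179.1, 0.0, 91.6]
force: [-18.1, 0.7, 14.0]
gripper_width: 0.3
```

Emit:
drive_tool(
  series=[
    [1,[0,-10,0],[0,0,0]],
    [1,[0,-40,-20],[0,0,0]],
    [0.5,[-20,-60,-60],[0,0,0]],
    [0,[-50,-80,-100],[0,0,0]],
    [0,[-90,-90,-120],[0,0,0.05]],
  ],
)

```text
time_s: 12.6
ee_pos: [423.1, -66.8, 154.9]
ee_rot: [179.6, 0.1, 88.8]
force: [0.9, -1.3, 0.9]
gripper_width: 21.5
```

Run:
```python
from h import *
T=grab('top','t6');S=grab('scene','s6')
np.save('pics/T6.npy',T,allow_pickle=True);np.save('pics/S6.npy',S,allow_pickle=True)
im=np.hstack([cv2.resize(f['image'][a:a+150,b:b+150],(396,396),interpolation=2) for f,a,b in((T,80,140),(S,70,180))])
cv2.imwrite('pics/j8.png',im[:,:,::-1])
for n,f in(('top',T),('scene',S)):
    h=cv2.cvtColor(f['image'],cv2.COLOR_RGB2HSV)
    m=cv2.inRange(h,(130,90,60),(160,255,255)); m=cv2.morphologyEx(m,cv2.MORPH_CLOSE,np.ones((5,5)))
    cs,_=cv2.findContours(m,0,2)
    for c in cs:
        if cv2.contourArea(c)<100: continue
        w=onz(f,c.reshape(-1,2),22)[:,:2];r=cv2.minAreaRect(w.astype(np.float32));print(n,cv2.boundingRect(c),[np.round(a,1) for a in r])
print(proj(T,[[522,-120,73],[522,180,73]]))
```

```text
top (392, 234, 50, 38) [array([ 333.8, -633.8]), array([168.3,  48.4]), np.float64(59.1)]
top (333, 191, 26, 50) [array([ 448.2, -400. ]), array([ 50.3, 165.6]), np.float64(74.8)]
scene (293, 319, 17, 49) [array([ 331. , -636.6]), array([168.7,  48.9]), np.float64(58.9)]
scene (267, 258, 45, 27) [array([ 445.4, -403.4]), array([ 49.7, 166.6]), np.float64(75.2)]
[[261.60114412 190.18215115]
 [169.05489987 187.94506081]]
```

View pics/j8.png

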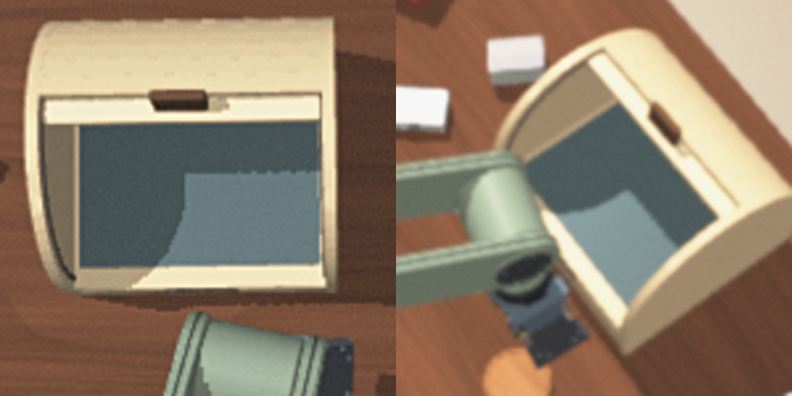

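The top-left panel shows the drawer flush, with nothing beyond the front at row ~290, and the compartment open. Its blue floor spans about (80-320,122-266). Now to the remote.

Emit:
drive_tool(
  series=[
    [0,[-45,2,0],[0,0,0.05]],
    [0,[-90,4,0],[0,0,0.1]],
    [0,[-135,6,0],[0,0,0.15]],
    [0,[-180,8,0],[0,0,0.2]],
    [0,[-225,10,0],[0,0,0.239]],
  ],
)

```text
time_s: 13.2
ee_pos: [427.7, -293.4, 151.4]
ee_rot: [179.9, 0.0, 74.9]
force: [0.0, 0.2, 1.0]
gripper_width: 69.8
```

Emit:
drive_tool(
  series=[
    [0,[-40,0,0],[0,0,0]],
    [0,[-80,0,0],[0,0,0]],
    [0,[-90,0,0],[0,0,0]],
    [0,[-90,0,0],[0,0,0]],
    [0,[-90,0,0],[0,0,0]],
  ],
)

```text
time_s: 13.7
ee_pos: [404.1, -377.4, 151.3]
ee_rot: [-180.0, -0.1, 75.0]
force: [0.0, 0.3, 0.2]
gripper_width: 91.2
```

Emit:
drive_tool(
  series=[
    [0,[-12.4,32.5,0],[0,0,0]],
    [0,[-12.4,32.5,40],[0,0,0]],
    [0,[-12.4,32.5,80],[0,0,0]],
    [0,[-12.4,32.5,110],[0,0,0]],
    [0,[-12.4,32.5,110],[0,0,0]],
  ],
)

```text
time_s: 14.2
ee_pos: [430.1, -394.6, 37.9]
ee_rot: [-179.5, -0.3, 75.1]
force: [-0.9, -0.4, 0.2]
gripper_width: 91.0
```

Run:
```python
from h import *
print(env.state()['ee_pos'],env.state()['ee_rot'])
T=grab('top','t7');S=grab('scene','s7')
im=np.hstack([cv2.resize(f['image'][a:a+100,b:b+100],(396,396),interpolation=2) for f,a,b in((T,165,295),(S,215,240))])
cv2.imwrite('pics/j9.png',im[:,:,::-1])
```

```text
[ 430.09479351 -394.55984005   37.87521766] [-179.53317403   -0.28656118   75.12285255]
```

View pics/j9.png

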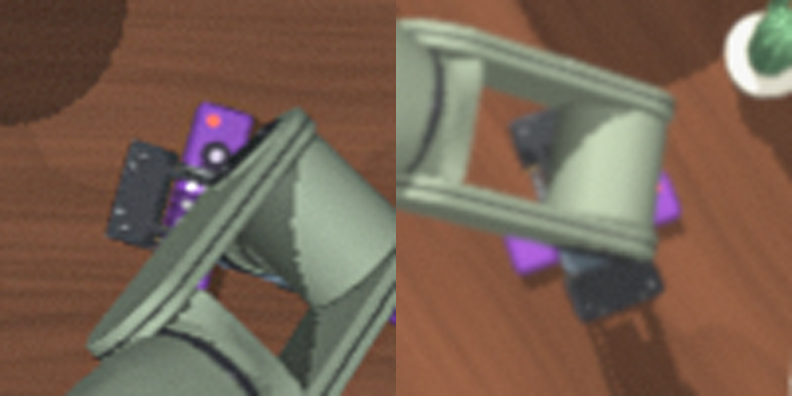

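The gripper straddles the remote, which shows on both sides of the body. I'll descend and grip.

Emit:
drive_tool(
  series=[
    [0,[-2,2,15],[0,0,0]],
    [0,[-2,2,27],[0,0,0]],
    [0,[-2,2,33],[0,0,0]],
    [0,[-2,2,33],[0,0,0]],
    [0,[-2,2,33],[0,0,0]],
  ],
)

```text
time_s: 14.8
ee_pos: [433.3, -401.4, 8.8]
ee_rot: [180.0, -0.0, 75.0]
force: [0.3, -0.3, 0.8]
gripper_width: 91.3
```

Emit:
drive_tool(
  series=[
    [0.5,[0,0,0],[0,0,0]],
    [1,[0,0,0],[0,0,0]],
    [1,[0,0,0],[0,0,0]],
    [1,[0,0,0],[0,0,0]],
    [1,[0,0,0],[0,0,0]],
  ],
  squeeze=20,
)

```text
time_s: 15.3
ee_pos: [433.3, -401.4, 8.9]
ee_rot: [180.0, 0.0, 75.0]
force: [0.3, -0.3, 0.0]
gripper_width: 54.2
```

Emit:
drive_tool(
  series=[
    [1,[0,0,0],[0,0,0]],
    [1,[0,0,0],[0,0,0]],
    [1,[0,0,0],[0,0,0]],
    [1,[0,0,-4],[0,0,0]],
    [1,[0,0,-10],[0,0,0]],
  ],
)

```text
time_s: 15.8
ee_pos: [433.1, -401.1, 18.9]
ee_rot: [-180.0, -0.0, 75.0]
force: [-0.2, 0.9, -0.7]
gripper_width: 13.9
```

Emit:
drive_tool(
  series=[
    [1,[0,0,-30],[0,0,-0.05]],
    [1,[0,0,-70],[0,0,-0.12]],
    [1,[0,0,-115],[0,0,-0.19]],
    [1,[0,0,-160],[0,0,-0.26]],
    [1,[0,0,-200],[0,0,-0.29]],
  ],
)

```text
time_s: 16.3
ee_pos: [433.3, -401.4, 222.0]
ee_rot: [179.9, 0.1, 91.7]
force: [0.9, -1.3, -0.4]
gripper_width: 1.0
```

Run:
```python
from h import *
print(env.state()['ee_pos'],env.state()['ee_rot'])
T=grab('top','t8');S=grab('scene','s8')
im=np.hstack([cv2.resize(f['image'][a:a+120,b:b+120],(396,396),interpolation=2) for f,a,b in((T,155,285),(S,185,240))])
cv2.imwrite('pics/j10.png',im[:,:,::-1])
```

```text
[ 433.33850496 -401.36837625  222.02919789] [1.79899598e+02 9.46911390e-02 9.17248811e+01]
```

View pics/j10.png

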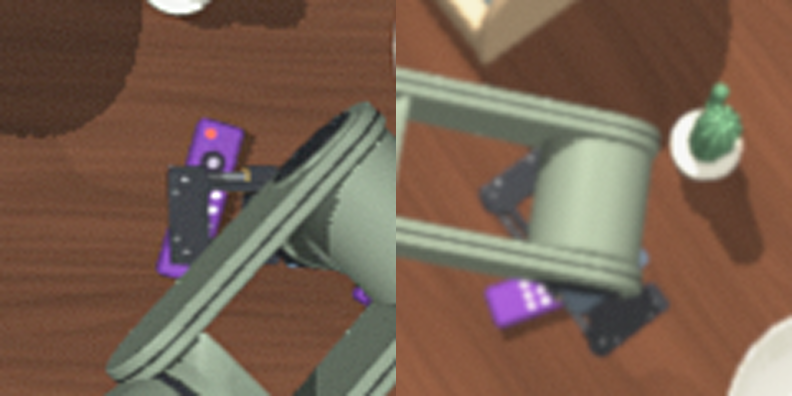

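The grasp missed: the fingers shut fully and the remote lies undisturbed at about (200,195) in the left panel. Together with the drawer push, this says the real fingertips sit roughly 20 mm higher than the reported TCP. I'll reopen and go lower, watching the force.

Emit:
drive_tool(
  series=[
    [0,[3,-2,0],[0,0,0.1]],
    [0,[3,-2,0],[0,0,0.2]],
    [0,[3,-2,0],[0,0,0.29]],
    [0,[3,-2,50],[0,0,0.29]],
    [0,[3,-2,100],[0,0,0.29]],
  ],
)

```text
time_s: 16.9
ee_pos: [431.8, -399.0, 118.9]
ee_rot: [179.8, 0.1, 75.0]
force: [0.4, 0.8, -1.0]
gripper_width: 37.6
```

Emit:
drive_tool(
  series=[
    [0,[0,0,35],[0,0,0]],
    [0,[0,0,70],[0,0,0]],
    [0,[0,0,95],[0,0,0]],
    [0,[0,0,107],[0,0,0]],
    [0,[0,0,112],[0,0,0]],
  ],
)

```text
time_s: 17.4
ee_pos: [430.6, -397.7, 5.6]
ee_rot: [-179.9, -0.1, 75.0]
force: [-0.3, -0.3, -0.5]
gripper_width: 77.4
```

Emit:
drive_tool(
  series=[
    [0,[0,0,3],[0,0,0]],
    [0,[0,0,6],[0,0,0]],
    [0,[0,0,9],[0,0,0]],
    [0,[0,0,12],[0,0,0]],
    [0,[0,0,12],[0,0,0]],
  ],
)

```text
time_s: 17.9
ee_pos: [431.1, -398.3, -5.2]
ee_rot: [-180.0, -0.0, 75.0]
force: [-0.5, -0.6, -0.7]
gripper_width: 91.1
```

Emit:
drive_tool(
  series=[
    [0,[0,0,2],[0,0,0]],
    [0,[0,0,4],[0,0,0]],
    [0,[0,0,6],[0,0,0]],
    [0,[0,0,8],[0,0,0]],
    [0,[0,0,8],[0,0,0]],
  ],
)

```text
time_s: 18.4
ee_pos: [431.0, -398.2, -13.6]
ee_rot: [-180.0, -0.0, 75.0]
force: [-0.2, -1.1, 0.0]
gripper_width: 91.1
```

Emit:
drive_tool(
  series=[
    [1,[0,0,0],[0,0,0]],
    [1,[0,0,0],[0,0,0]],
    [1,[0,0,0],[0,0,0]],
    [1,[0,0,0],[0,0,0]],
    [1,[0,0,0],[0,0,0]],
  ],
)

```text
time_s: 18.9
ee_pos: [431.2, -398.4, -13.1]
ee_rot: [180.0, -0.0, 75.0]
force: [-0.9, 0.3, -0.7]
gripper_width: 54.2
```

Emit:
drive_tool(
  series=[
    [1,[0,0,0],[0,0,0]],
    [1,[0,0,0],[0,0,0]],
    [1,[0,0,0],[0,0,0]],
    [1,[0,0,0],[0,0,0]],
    [1,[0,0,0],[0,0,0]],
  ],
)

```text
time_s: 19.4
ee_pos: [431.2, -398.2, -13.2]
ee_rot: [-180.0, -0.0, 75.0]
force: [0.6, 0.6, 0.6]
gripper_width: 45.8
```

Gripped at 45.8 mm, so the remote is between the jaws. Lift and turn.

Emit:
drive_tool(
  series=[
    [1,[0,0,-15],[0,0,0]],
    [1,[0,0,-50],[0,0,-0.08]],
    [1,[0,0,-95],[0,0,-0.16]],
    [1,[0,0,-140],[0,0,-0.23]],
    [1,[0,0,-185],[0,0,-0.29]],
  ],
)

```text
time_s: 19.9
ee_pos: [430.7, -398.1, 173.2]
ee_rot: [-180.0, -0.0, 91.8]
force: [0.4, -0.6, -2.2]
gripper_width: 45.7
```

Run:
```python
from h import *
s=env.state();print(s['ee_pos'],s['ee_rot'],s['force'],s['gripper_width'])
T=grab('top','t9');S=grab('scene','s9')
im=np.hstack([cv2.resize(f['image'][a:a+120,b:b+120],(396,396),interpolation=2) for f,a,b in((T,155,285),(S,185,240))])
cv2.imwrite('pics/j11.png',im[:,:,::-1])
```

```text
[ 430.70534849 -398.1230308   173.18732358] [-1.79961703e+02 -2.13433851e-02  9.17685190e+01] [ 0.38598606 -0.61797132 -2.19207396] 45.702809685987965
```

View pics/j11.png

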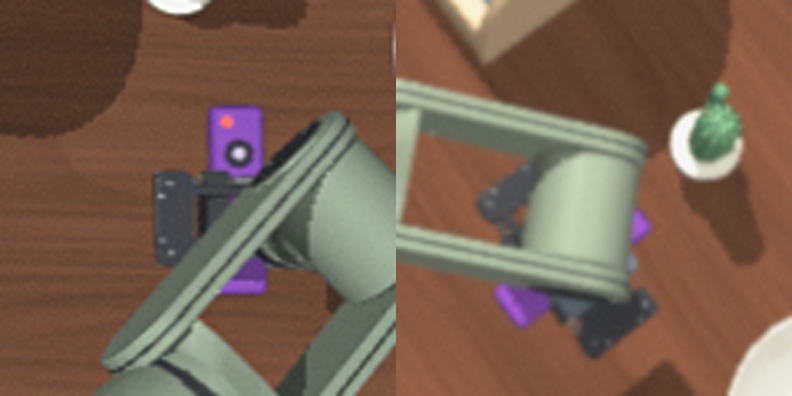

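The remote is held level, with its axis along x, red-button end to the back and buttons up. Carrying it over the console.

Emit:
drive_tool(
  series=[
    [1,[15,0,-40],[0,0,0]],
    [1,[35,5,-80],[0,0,0]],
    [1,[70,15,-105],[0,0,0]],
    [1,[110,30,-115],[0,0,0]],
    [1,[150,45,-115],[0,0,0]],
  ],
)

```text
time_s: 20.5
ee_pos: [472.6, -246.4, 287.8]
ee_rot: [179.9, 0.1, 91.5]
force: [0.6, -0.1, -1.7]
gripper_width: 45.6
```

Emit:
drive_tool(
  series=[
    [1,[40,24,0],[0,0,0]],
    [1,[80,48,0],[0,0,0]],
    [1,[120,72,0],[0,0,0]],
    [1,[160,96,0],[0,0,0]],
    [1,[200,118,0],[0,0,0]],
  ],
)

```text
time_s: 21.0
ee_pos: [584.6, -42.2, 285.3]
ee_rot: [-179.9, 0.0, 91.6]
force: [0.3, 0.0, -1.2]
gripper_width: 46.3
```

Emit:
drive_tool(
  series=[
    [1,[40,20,0],[0,0,0]],
    [1,[72,40,0],[0,0,0]],
    [1,[72,40,0],[0,0,0]],
    [1,[72,40,0],[0,0,0]],
    [1,[72,40,0],[0,0,0]],
  ],
)

```text
time_s: 21.5
ee_pos: [621.6, 28.3, 286.1]
ee_rot: [-179.9, 0.0, 91.6]
force: [0.3, 0.1, -0.6]
gripper_width: 45.7
```

Run:
```python
from h import *
s=env.state();print(s['ee_pos'],s['ee_rot'],s['force'],s['gripper_width'])
T=grab('top','t10');S=grab('scene','s10')
im=np.hstack([cv2.resize(f['image'][a:a+150,b:b+150],(396,396),interpolation=2) for f,a,b in((T,70,140),(S,60,180))])
cv2.imwrite('pics/j12.png',im[:,:,::-1])
```

```text
[621.58078285  28.34588486 286.05791611] [-1.79903338e+02  2.92000535e-02  9.15689690e+01] [ 0.34529881  0.05894573 -0.55352586] 45.74859249910379
```

View pics/j12.png

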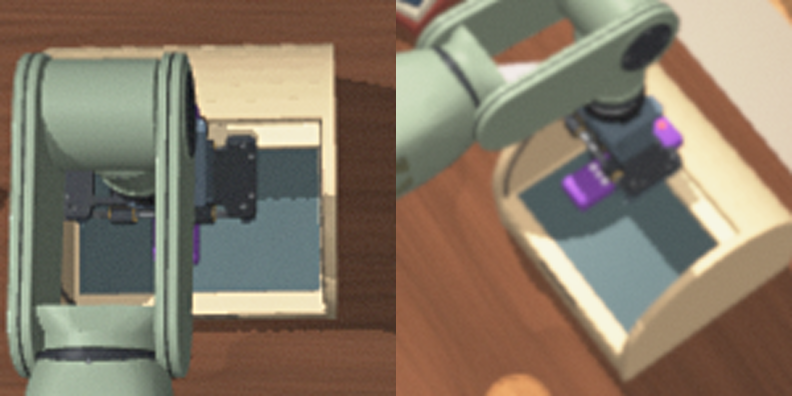

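Dropping straight down here would bring the remote's back end onto the tab and rail. I'll shift to the front first, descend, then slide it back inside.

Emit:
drive_tool(
  series=[
    [1,[0,-25,0],[0,0,0]],
    [1,[0,-50,0],[0,0,0]],
    [1,[0,-50,30],[0,0,0]],
    [1,[0,-50,65],[0,0,0]],
    [1,[0,-50,100],[0,0,0]],
  ],
)

```text
time_s: 22.1
ee_pos: [571.9, 26.6, 186.8]
ee_rot: [179.9, 0.0, 91.5]
force: [0.7, -0.0, -1.9]
gripper_width: 45.8
```

Emit:
drive_tool(
  series=[
    [1,[0,0,30],[0,0,0]],
    [1,[0,0,60],[0,0,0]],
    [1,[0,0,80],[0,0,0]],
    [1,[0,0,90],[0,0,0]],
    [1,[0,0,90],[0,0,0]],
  ],
)

```text
time_s: 22.6
ee_pos: [571.3, 27.1, 96.0]
ee_rot: [-179.9, -0.0, 91.6]
force: [0.5, 0.5, -0.5]
gripper_width: 46.2
```

Emit:
drive_tool(
  series=[
    [1,[0,12,0],[0,0,0]],
    [1,[0,24,0],[0,0,0]],
    [1,[0,36,0],[0,0,0]],
    [1,[0,48,0],[0,0,0]],
    [1,[0,48,0],[0,0,0]],
  ],
)

```text
time_s: 23.1
ee_pos: [622.6, 29.3, 97.0]
ee_rot: [179.9, -0.0, 91.6]
force: [-0.9, 0.2, -2.7]
gripper_width: 45.9
```

Run:
```python
from h import *
s=env.state();print(s['ee_pos'],s['ee_rot'],s['force'],s['gripper_width'])
T=grab('top','t11');S=grab('scene','s11')
im=np.hstack([cv2.resize(f['image'][a:a+150,b:b+150],(396,396),interpolation=2) for f,a,b in((T,70,140),(S,60,180))])
cv2.imwrite('pics/j13.png',im[:,:,::-1])
```

```text
[622.58659337  29.2732443   97.00779284] [ 1.79872224e+02 -4.83802227e-03  9.16186681e+01] [-0.87866492  0.22356292 -2.74350859] 45.91638599571921
```

View pics/j13.png

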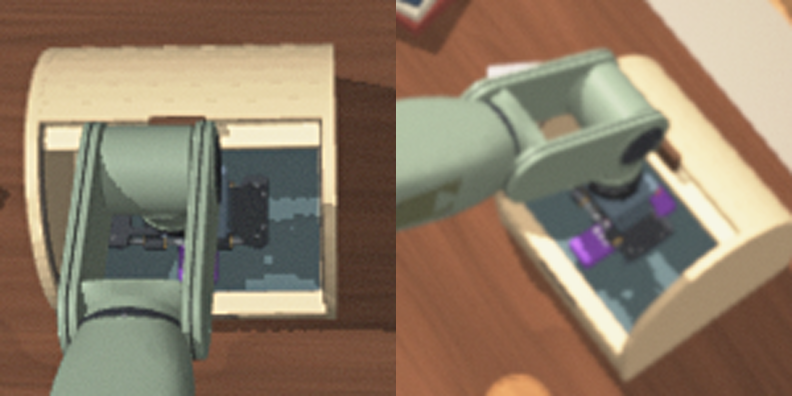

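The remote is inside the compartment, hovering about 18 mm above the floor. Lowering slowly.

Emit:
drive_tool(
  series=[
    [1,[0,0,3],[0,0,0]],
    [1,[0,0,6],[0,0,0]],
    [1,[0,0,9],[0,0,0]],
    [1,[0,0,12],[0,0,0]],
    [1,[0,0,14],[0,0,0]],
  ],
)

```text
time_s: 23.7
ee_pos: [619.9, 29.1, 82.4]
ee_rot: [-180.0, -0.0, 91.6]
force: [0.7, 0.2, -0.6]
gripper_width: 45.9
```

Emit:
drive_tool(
  series=[
    [1,[0,0,1],[0,0,0]],
    [1,[0,0,2],[0,0,0]],
    [1,[0,0,3],[0,0,0]],
    [1,[0,0,4],[0,0,0]],
    [1,[0,0,4],[0,0,0]],
  ],
)

```text
time_s: 24.2
ee_pos: [620.3, 29.1, 78.9]
ee_rot: [180.0, -0.0, 91.6]
force: [0.1, 0.7, -1.8]
gripper_width: 46.2
```

Emit:
drive_tool(
  series=[
    [1,[0,0,0.5],[0,0,0]],
    [1,[0,0,1],[0,0,0]],
    [1,[0,0,1.5],[0,0,0]],
    [1,[0,0,2],[0,0,0]],
    [1,[0,0,2],[0,0,0]],
  ],
)

```text
time_s: 24.7
ee_pos: [620.4, 29.2, 78.8]
ee_rot: [179.9, -0.0, 91.6]
force: [-3.3, -0.1, 9.0]
gripper_width: 46.2
```

Floor contact (9 N up, tool stopped). I'll release and lift straight out.

Emit:
drive_tool(
  series=[
    [0.8,[0,0,-0.5],[0,0,0]],
    [0.4,[0,0,-0.5],[0,0,0]],
    [0,[0,0,-0.5],[0,0,0]],
    [0,[0,0,-0.5],[0,0,0]],
    [0,[0,0,-0.5],[0,0,0]],
  ],
)

```text
time_s: 25.2
ee_pos: [620.1, 29.2, 77.0]
ee_rot: [-180.0, -0.0, 91.6]
force: [0.2, 0.9, 0.6]
gripper_width: 75.0
```

Emit:
drive_tool(
  series=[
    [0,[0,0,-15],[0,0,0]],
    [0,[0,0,-50],[0,0,0]],
    [0,[0,-10,-100],[0,0,0]],
    [0,[0,-10,-150],[0,0,0]],
    [0,[0,-10,-200],[0,0,0]],
  ],
)

```text
time_s: 25.7
ee_pos: [609.6, 28.8, 278.2]
ee_rot: [-180.0, -0.0, 91.6]
force: [1.6, -0.3, -0.3]
gripper_width: 91.1
```

Emit:
drive_tool(
  series=[
    [0,[0,-20,-40],[0,0,0]],
    [0,[0,-60,-40],[0,0,0]],
    [0,[0,-110,-40],[0,0,0]],
    [0,[0,-160,-40],[0,0,0]],
    [0,[0,-200,-40],[0,0,0]],
  ],
)

```text
time_s: 26.2
ee_pos: [407.6, 23.1, 316.3]
ee_rot: [-180.0, -0.0, 91.6]
force: [0.0, 0.6, 2.1]
gripper_width: 91.5
```

Run:
```python
from h import *
s=env.state();print(s['ee_pos'],s['ee_rot'],s['force'],s['gripper_width'])
T=grab('top','t12');S=grab('scene','s12')
im=np.hstack([cv2.resize(f['image'][a:a+150,b:b+150],(396,396),interpolation=2) for f,a,b in((T,70,140),(S,60,180))])
cv2.imwrite('pics/j14.png',im[:,:,::-1])
for n,f in(('top',T),('scene',S)):
    h=cv2.cvtColor(f['image'],cv2.COLOR_RGB2HSV)
    m=cv2.inRange(h,(130,70,40),(160,255,255)); m=cv2.morphologyEx(m,cv2.MORPH_CLOSE,np.ones((5,5)))
    cs,_=cv2.findContours(m,0,2)
    for c in cs:
        if cv2.contourArea(c)<100: continue
        w=onz(f,c.reshape(-1,2),114)[:,:2];r=cv2.minAreaRect(w.astype(np.float32));print(n,cv2.boundingRect(c),[np.round(a,1) for a in r])
```

```text
[407.57801719  23.14537766 316.27402434] [-1.79980631e+02 -2.79291416e-03  9.16169430e+01] [0.03753663 0.60999519 2.07276108] 91.46263205038254
top (392, 234, 51, 38) [array([ 340. , -600.9]), array([157.7,  45.8]), np.float64(59.1)]
top (208, 127, 15, 52) [array([635.1,  29.6]), array([162.4,  44.3]), np.float64(1.7)]
scene (293, 319, 17, 49) [array([ 327.7, -627.2]), array([157.1,  46.5]), np.float64(59.5)]
scene (246, 132, 40, 32) [array([634.1,  26. ]), array([167.1,  52.4]), np.float64(1.4)]
```

View pics/j14.png

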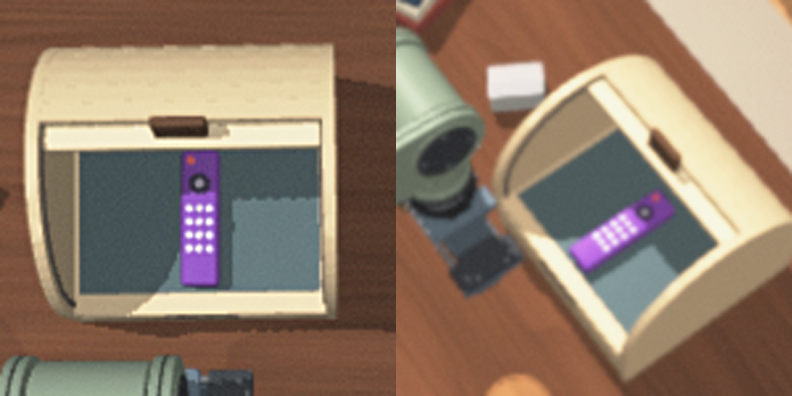

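The remote lies flat, buttons up, at about (635,29), which is console x about -47 and y about 0. Now back to the tab to roll the cover down.

Emit:
drive_tool(
  series=[
    [0,[1,45,0],[0,0,0]],
    [0,[2,90,0],[0,0,0]],
    [0,[3,135,0],[0,0,0]],
    [0,[4,180,0],[0,0,0]],
    [0,[4,225,0],[0,0,0]],
  ],
)

```text
time_s: 26.8
ee_pos: [637.8, 33.8, 315.6]
ee_rot: [180.0, -0.0, 91.6]
force: [-0.7, -0.5, 0.1]
gripper_width: 91.0
```

Emit:
drive_tool(
  series=[
    [0,[0,40,0],[0,0,0]],
    [0,[0,77,0],[0,0,0]],
    [0,[0,77,20],[0,0,0]],
    [0,[0,77,40],[0,0,0]],
    [0,[0,77,50],[0,0,0]],
  ],
)

```text
time_s: 27.3
ee_pos: [712.5, 35.8, 262.8]
ee_rot: [-179.8, -0.0, 91.6]
force: [-0.4, 1.3, -0.3]
gripper_width: 91.3
```

Emit:
drive_tool(
  series=[
    [0,[0,0,5],[0,0,0]],
    [0,[0,0,10],[0,0,0]],
    [0,[0,0,15],[0,0,0]],
    [0,[0,0,20],[0,0,0]],
    [0,[0,0,20],[0,0,0]],
  ],
)

```text
time_s: 27.8
ee_pos: [711.7, 35.7, 246.1]
ee_rot: [-180.0, -0.0, 91.6]
force: [-0.2, -0.2, -0.7]
gripper_width: 91.2
```

Emit:
drive_tool(
  series=[
    [1,[0,0,0],[0,0,0]],
    [1,[0,0,0],[0,0,0]],
    [1,[0,0,0],[0,0,0]],
    [1,[0,0,0],[0,0,0]],
    [1,[0,0,0],[0,0,0]],
  ],
  squeeze=12,
)

```text
time_s: 28.3
ee_pos: [712.1, 35.2, 246.6]
ee_rot: [180.0, 0.1, 91.6]
force: [0.0, -1.3, 1.0]
gripper_width: 59.7
```

Run:
```python
import numpy as np
t=np.linspace(1.735,.1,26)
p=np.c_[-177*np.cos(t),-177*np.sin(t)]
for c in range(5): print((p[5*c+1:5*c+6]-p[5*c]).round(1).tolist(),t[5*c+5].round(2))
```

```text
[[-11.5, -1.5], [-23.0, -2.3], [-34.6, -2.3], [-46.1, -1.5], [-57.6, -0.0]] 1.41
[[-11.4, 2.2], [-22.5, 5.2], [-33.5, 8.9], [-44.2, 13.4], [-54.6, 18.5]] 1.08
[[-10.0, 5.8], [-19.7, 12.2], [-28.9, 19.2], [-37.6, 26.8], [-45.8, 35.0]] 0.75
[[-7.6, 8.7], [-14.7, 17.9], [-21.1, 27.5], [-26.9, 37.5], [-32.1, 47.9]] 0.43
[[-4.4, 10.7], [-8.2, 21.6], [-11.2, 32.8], [-13.5, 44.2], [-15.0, 55.6]] 0.1
```

Emit:
drive_tool(
  series=[
    [1,[0,-11.5,-1.5],[0,0,0]],
    [1,[0,-23,-2.3],[0,0,0]],
    [1,[0,-34.6,-2.3],[0,0,0]],
    [1,[0,-46.1,-1.5],[0,0,0]],
    [1,[0,-57.6,0],[0,0,0]],
  ],
)

```text
time_s: 28.8
ee_pos: [656.7, 33.2, 247.6]
ee_rot: [179.6, 0.1, 91.6]
force: [3.8, -2.2, 1.2]
gripper_width: 59.9
```

Emit:
drive_tool(
  series=[
    [1,[0,-11.4,2.2],[0,0,0]],
    [1,[0,-22.5,5.2],[0,0,0]],
    [1,[0,-33.5,8.9],[0,0,0]],
    [1,[0,-44.2,13.4],[0,0,0]],
    [1,[0,-54.6,18.5],[0,0,0]],
  ],
)

```text
time_s: 29.3
ee_pos: [601.7, 31.1, 230.4]
ee_rot: [179.6, 0.2, 91.6]
force: [1.1, -3.7, 6.7]
gripper_width: 59.5
```

Emit:
drive_tool(
  series=[
    [1,[0,-10,5.8],[0,0,0]],
    [1,[0,-19.7,12.2],[0,0,0]],
    [1,[0,-28.9,19.2],[0,0,0]],
    [1,[0,-37.6,26.8],[0,0,0]],
    [1,[0,-45.8,35],[0,0,0]],
  ],
)

```text
time_s: 29.8
ee_pos: [554.3, 29.4, 194.8]
ee_rot: [179.8, 0.2, 91.6]
force: [-1.4, -6.1, 7.1]
gripper_width: 60.0
```

Emit:
drive_tool(
  series=[
    [1,[0,-7.6,8.7],[0,0,0]],
    [1,[0,-14.7,17.9],[0,0,0]],
    [1,[0,-21.1,27.5],[0,0,0]],
    [1,[0,-26.9,37.5],[0,0,0]],
    [1,[0,-32.1,47.9],[0,0,0]],
  ],
)

```text
time_s: 30.3
ee_pos: [521.5, 28.1, 145.7]
ee_rot: [180.0, 0.2, 91.7]
force: [-0.9, -7.4, 3.9]
gripper_width: 60.1
```

Emit:
drive_tool(
  series=[
    [1,[0,-4.4,10.7],[0,0,0]],
    [1,[0,-8.2,21.6],[0,0,0]],
    [1,[0,-11.2,32.8],[0,0,0]],
    [1,[0,-13.5,44.2],[0,0,0]],
    [1,[0,-15,52],[0,0,0]],
  ],
)

```text
time_s: 30.8
ee_pos: [506.9, 27.6, 92.8]
ee_rot: [180.0, 0.2, 91.7]
force: [-0.9, -8.7, 1.6]
gripper_width: 59.6
```

Near shut. I'll press further down in small steps until the stop shows in the force.

Emit:
drive_tool(
  series=[
    [1,[-1,0,2],[0,0,0]],
    [1,[-1,0,4],[0,0,0]],
    [1,[-1,0,5],[0,0,0]],
    [1,[-1,0,6],[0,0,0]],
    [1,[-1,0,6],[0,0,0]],
  ],
)

```text
time_s: 31.3
ee_pos: [507.0, 27.6, 89.0]
ee_rot: [180.0, 0.2, 91.7]
force: [-5.0, -5.4, 13.1]
gripper_width: 60.1
```

Emit:
drive_tool(
  series=[
    [1,[0,0,2],[0,0,0]],
    [0.5,[0,0,2],[0,0,0]],
    [0,[0,0,0],[0,0,0]],
    [0,[0,0,0],[0,0,0]],
    [0,[0,0,0],[0,0,0]],
  ],
)

```text
time_s: 31.8
ee_pos: [507.0, 29.3, 86.9]
ee_rot: [-180.0, -0.0, 91.6]
force: [-0.0, -0.5, 0.7]
gripper_width: 80.9
```

Emit:
drive_tool(
  series=[
    [0,[0,-2,-20],[0,0,0]],
    [0,[0,-5,-60],[0,0,0]],
    [0,[0,-20,-100],[0,0,0]],
    [0,[0,-60,-130],[0,0,0]],
    [0,[0,-110,-130],[0,0,0]],
  ],
)

```text
time_s: 32.3
ee_pos: [399.8, 26.2, 220.5]
ee_rot: [179.5, -0.0, 91.6]
force: [-1.0, -0.4, 0.1]
gripper_width: 91.2
```

Emit:
drive_tool(
  series=[
    [0,[40,-20,-20],[0,0,0]],
    [0,[80,-40,-20],[0,0,0]],
    [0,[125,-50,-20],[0,0,0]],
    [0,[170,-55,-20],[0,0,0]],
    [0,[215,-55,-20],[0,0,0]],
  ],
)

```text
time_s: 32.8
ee_pos: [334.7, 240.9, 237.1]
ee_rot: [180.0, -0.0, 91.6]
force: [1.2, -0.3, 0.3]
gripper_width: 91.1
```

Run:
```python
from h import *
s=env.state();print(s['ee_pos'],s['force'])
T=grab('top','t13');S=grab('scene','s13')
r=lambda f,a,b,w:cv2.resize(f['image'][a:a+w,b:b+w],(396,396),interpolation=2)
cv2.imwrite('pics/j15.png',np.hstack([r(T,80,140,140),r(S,80,180,140)])[:,:,::-1])
cv2.imwrite('pics/j16.png',np.hstack([r(T,160,180,60),r(S,135,215,60)])[:,:,::-1])
c,sn=np.cos(np.radians(1.6)),np.sin(np.radians(1.6))
W=lambda x,y,z:np.array([682+c*x-sn*y,31+sn*x+c*y,z])
for q in(0,.05,.1):
    t=.1+q
    P=np.array([W(-(183*np.cos(t)-7*np.sin(t)),y,100+183*np.sin(t)+7*np.cos(t)) for y in(30,-30)])
    print(q,proj(T,P).round(1).tolist(),proj(S,P).round(1).tolist())
```

```text
[334.71347292 240.94835203 237.12820731] [ 1.22476204 -0.2912197   0.32700305]
0 [[204.7, 194.8], [224.0, 194.7]] [[231.6, 158.0], [240.7, 169.9]]
0.05 [[204.3, 194.1], [223.7, 194.0]] [[231.7, 156.8], [240.9, 168.8]]
0.1 [[203.9, 193.3], [223.4, 193.2]] [[232.0, 155.6], [241.2, 167.6]]
```

View pics/j15.png

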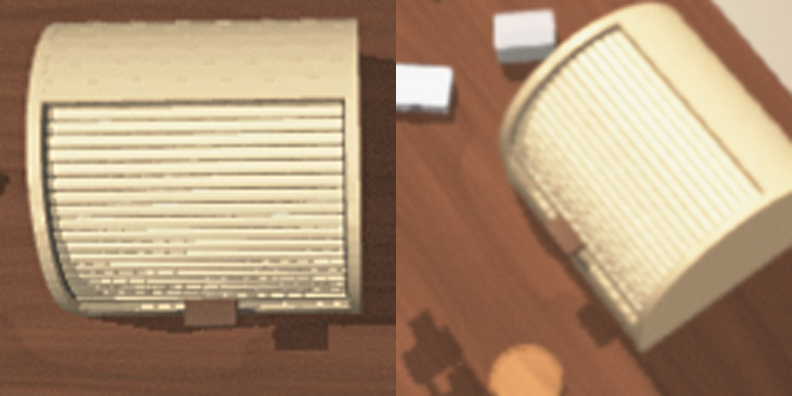

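View pics/j16.png

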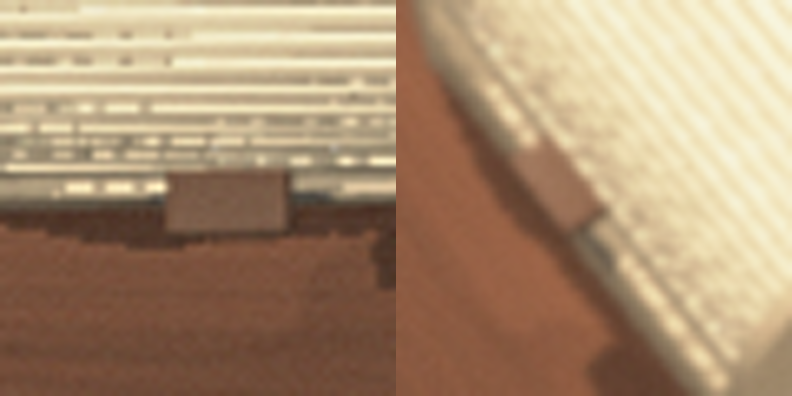

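The tab tip matches the q=0 prediction: row 195.3 against 194.8 in the top view, and (232.7,158.5) against (231.6,158.0) in the scene view. I'll do one more press from above with shut fingers to be sure.

Emit:
drive_tool(
  series=[
    [1,[-45,15,0],[0,0,0]],
    [1,[-90,20,0],[0,0,0]],
    [1,[-135,35,0],[0,0,0]],
    [1,[-175,60,0],[0,0,0]],
    [1,[-215,85,0],[0,0,0]],
  ],
)

```text
time_s: 33.4
ee_pos: [427.1, 24.5, 237.0]
ee_rot: [180.0, -0.0, 91.6]
force: [0.5, 1.2, -0.2]
gripper_width: 54.0
```

Emit:
drive_tool(
  series=[
    [1,[0,40,0],[0,0,0]],
    [1,[0,80,25],[0,0,0]],
    [1,[0,84,60],[0,0,0]],
    [1,[0,84,95],[0,0,0]],
    [1,[0,84,115],[0,0,0]],
  ],
)

```text
time_s: 33.9
ee_pos: [509.1, 28.3, 118.6]
ee_rot: [-179.7, -0.0, 91.6]
force: [-0.3, 0.9, 0.2]
gripper_width: 14.3
```

Emit:
drive_tool(
  series=[
    [1,[0,0,3],[0,0,0]],
    [1,[0,0,6],[0,0,0]],
    [1,[0,0,9],[0,0,0]],
    [1,[0,0,12],[0,0,0]],
    [1,[0,0,14],[0,0,0]],
  ],
)

```text
time_s: 34.4
ee_pos: [511.5, 29.1, 108.6]
ee_rot: [179.9, -0.0, 91.6]
force: [-0.2, -0.2, -0.4]
gripper_width: 0.3
```

Emit:
drive_tool(
  series=[
    [1,[0,0,2],[0,0,0]],
    [1,[0,0,4],[0,0,0]],
    [1,[0,0,5],[0,0,0]],
    [1,[0,0,6],[0,0,0]],
    [1,[0,0,6],[0,0,0]],
  ],
)

```text
time_s: 34.9
ee_pos: [511.4, 29.1, 104.5]
ee_rot: [179.9, -0.0, 91.6]
force: [-4.5, -0.6, 15.0]
gripper_width: 0.5
```

Firm contact at 104.5, where q=0 predicts about 105. I'll retreat and check.

Emit:
drive_tool(
  series=[
    [1,[0,0,-20],[0,0,0]],
    [1,[0,0,-60],[0,0,0]],
    [1,[0,-20,-100],[0,0,0]],
    [1,[0,-60,-130],[0,0,0]],
    [1,[0,-110,-130],[0,0,0]],
  ],
)

```text
time_s: 35.4
ee_pos: [403.7, 26.1, 235.9]
ee_rot: [179.5, -0.0, 91.6]
force: [-0.6, -0.9, 0.4]
gripper_width: 0.3
```

Emit:
drive_tool(
  series=[
    [1,[40,-20,0],[0,0,0]],
    [1,[80,-40,0],[0,0,0]],
    [1,[120,-60,0],[0,0,0]],
    [1,[160,-70,0],[0,0,0]],
    [1,[200,-70,0],[0,0,0]],
  ],
)

```text
time_s: 35.9
ee_pos: [323.9, 225.1, 232.5]
ee_rot: [179.9, -0.0, 91.7]
force: [0.7, -1.0, -0.2]
gripper_width: 0.6
```

Emit:
drive_tool(
  series=[
    [1,[0,0,0],[0,0,0]],
    [1,[0,0,0],[0,0,0]],
    [1,[0,0,0],[0,0,0]],
    [1,[0,0,0],[0,0,0]],
    [1,[0,0,0],[0,0,0]],
  ],
)

```text
time_s: 36.4
ee_pos: [325.7, 223.0, 232.0]
ee_rot: [180.0, -0.0, 91.5]
force: [-0.3, -0.6, 0.7]
gripper_width: 0.5
```

Run:
```python
from h import *
T=grab('top','t14');S=grab('scene','s14')
cv2.imwrite('pics/j17.png',np.vstack([cv2.resize(np.hstack([T['image'],S['image']]),(800,300))])[:,:,::-1])
```

```text
(no output)
```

View pics/j17.png

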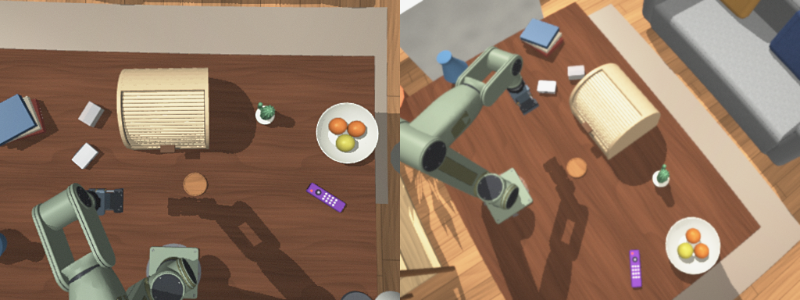

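The picture shows the cover shut, with the tab at about (168,150) in the left half, and the drawer flush. The bystanders are where they were, the other remote is untouched, and the arm is clear. Handing in.

```bash
python3 -c "
from h import *
print(env.job_done(), env.state()['time_s'])"
```

```text
the job is handed in; nothing more can be done
the job is handed in; nothing more can be done
```

I rolled the cover up to about 1.63 rad and pushed the drawer home. Then I set the left-hand purple remote down on the compartment floor while still gripped, and rolled the cover shut over it. I handed in at about 36 s of the 69 s allowed.

**Last checks**
- **Cover:** The tab's position matches a fully shut cover in both views, and it stopped firmly at 13 N and then 15 N when pressed.
- **Drawer:** It stopped firmly at 18 N, and the pictures show it flush. I have no finer measurement than that.
- **Remote:** Before the cover was shut it lay flat, buttons up, at console x about -47 mm and y about 0. It can't be seen under the cover.
- **Other things:** By eye in the last pictures, they stand where they were. I did not measure their positions again.

**What went wrong on the way**
- **Missed moves:** My first drawer push went over the panel, and my first grasp closed above the remote. Neither moved anything that I could see.
- **Cause and fix:** The real fingertips appear to sit about 19 mm higher than the reported TCP, which disagrees with the description. I went lower the second time, and both then worked.

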